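# Open the condiment drawer and unscrew the red lid

## Task

Pull the green-fronted drawer open by its handle until the jars in it stand clear of the cabinet, then unscrew the tight red lid anticlockwise while the drawer's well braces its jar. Once the thread lets go, stop turning, lift the lid straight off and finish while still holding it: level, still, centred about 2 cm above the jar's mouth, touching nothing but the gripper. The jar stays standing in its well, and nothing else is knocked about or pulled out.

Things in the scene. Friction and masses are not known exactly. Their poses are not given: they have to be found in the camera images.
- cabinet: Low wooden countertop drawer unit, fixed to the counter: 260 deep (x) x 400 wide (y) x 140 mm high. Origin: middle of the lower front edge of its case, where the closed drawer front meets it; its x axis points from there into the unit, so the drawer opens along -x; z up. Its top is 12 mm thick.
- drawer (a joint): How far the drawer is pulled out, m: 0 shut (always so at the start), 0.20 fully out. About 2.5 N of friction; it stays where left. The jars' centres lie in a row 95 mm behind the outer face of the drawer front: a jar is wholly clear of the cabinet's front edge from 0.111; 0.155 leaves room for fingers all round the lid.
- drawer_handle (a point): Middle of the drawer's steel bar handle: a level round bar 11 mm thick and 120 mm long (along the unit's y), 105 mm above the counter, 35 mm in front of the green drawer front (400 wide, 15 thick, its top 138 mm above the counter). Axes as the cabinet's; moves with the drawer. A finger let down between bar and front has about 29 mm.
- drawer_wells (a point): Centre of the floor of the middle one of three 65 mm square wells, 28 mm deep, in a row along the unit's y, 115 mm apart, floor 22 mm above the counter. The drawer's side and back walls reach 67 mm above the counter. Axes as the cabinet's; moves with the drawer.
- jar: square amber glass jar, body 62 x 62 x 58 mm, loose in a well of the drawer. Origin: centre of its underside, z up. Shoulder 62 mm high, neck 46 mm across. It turns at most about 3 degrees in the well, but only stands there: it would lift out if a locked lid were pulled up. About 0.34 kg. Which of the three wells it stands in varies.
- mouth (a point): Centre of that jar's mouth with the lid off: the top of its white sprung seal, 88 mm above the jar's origin. (Under the lid the seal is pressed 3 mm lower; it pushes the lid up with about 20 N until it has risen those 3 mm.)
- lid: Red ribbed twist-off lid of that jar, 65 mm diameter, 22 high, white bar mark on top, 35 g. Origin: centre of its underside, 66 mm above the jar's origin, 4 above its shoulder; top 110 mm above the counter. Turns anticlockwise (from above) without rising, stiffly: 0.4 to 0.8 N m. Its lugs come free after 40 to 50 degrees; a hard stop follows at 85 to 95: turn about 65, then lift.
- yellow_jar: square amber glass jar, body 62 x 62 x 58 mm, loose in a well of the drawer, same shape, closed with a yellow lid, 88 mm high. Bystander. Origin: centre of its underside.
- green_jar: square amber glass jar, body 62 x 62 x 58 mm, loose in a well of the drawer, same shape, closed with a green lid, 88 mm high. Bystander. Origin: centre of its underside.
- board: Wooden chopping board 340 x 220 x 18 mm, fixed, to the robot's right. Origin: centre of its underside.
- tomato: Tomato, 74 mm across, 52 mm high, loose on the board. Origin: its underside. Bystander.
- knife: Kitchen knife, 280 mm long, black handle 110 mm, lying on the board along its x. Origin near its middle, underside. Bystander.
- mug: Blue mug, 80 mm across, 90 mm high, handle at +y, loose on the counter to the robot's left. Origin: centre of its underside. Bystander.
- oil_bottle: Green oil bottle, 64 mm across, 200 mm high, loose on the counter, left. Origin: centre of its underside. Bystander.
- bowl: White bowl, 140 mm across, 55 mm high, loose on the counter, left. Origin: centre of its underside. Bystander.

How it is judged (in metres and radians):
On the way, in this order (a step that is already met when the one before it is completed fails the run):
1. the drawer is pulled out at least 110 mm, so that the jars stand clear of the cabinet, with the lid still on its jar (value of joint drawer above 0.11 m and not (z of lid in the frame of jar above 0.091 m)), for 0.2 s.
2. the gripper holds the lid, lifted clear off the jar's mouth (z of lid in the frame of jar above 0.091 m and contact force between lid and the fingers above 1 N and contact force between lid and jar below 0.1 N), for 0.2 s.
At the end, for the whole second after the job is handed in: The gripper (over 1 N) and nothing else holds the red lid: level within 0.2 rad, still, within 18 mm of the jar's axis, underside 3 to 45 mm above its mouth. Drawer out 110 mm or more, all three jars upright in their wells, nothing on the counter moved 30 mm (all of step 2 and contact force between lid and cabinet below 0.1 N and contact force between lid and yellow_jar below 0.1 N and contact force between lid and green_jar below 0.1 N and z of lid in the frame of jar below 0.133 m and horizontal distance between lid and jar below 0.018 m and angle between lid's own z axis and vertical below 0.2 rad and linear speed of each of lid, jar below 0.02 m/s and angular speed of lid below 0.2 rad/s and value of joint drawer above 0.11 m and height (world z) of each of jar, yellow_jar, green_jar below 0.027 m and angle between jar's own z axis and vertical below 0.08 rad and angle between each of yellow_jar, green_jar's own z axis and vertical below 0.1 rad and distance of each of tomato, knife, mug, oil_bottle, bowl from where it was at the start of the episode below 0.03 m); the arm keeps its last pose, push and grip.
It fails at once if the jar is lifted more than 15 mm or tipped (height (world z) of jar above 0.037 m or angle between jar's own z axis and vertical above 0.25 rad).
It fails at once if another jar is lifted or tipped (height (world z) of any of yellow_jar, green_jar above 0.037 m or angle between any of yellow_jar, green_jar's own z axis and vertical above 0.25 rad).
It fails at once if something on the counter is moved by more than 30 mm (distance of any of tomato, knife, mug, oil_bottle, bowl from where it was at the start of the episode above 0.03 m).
It also fails if it takes over 50 s, if anything falls off the work surface, if the arm or the gripper's body presses on something with over 40 N, if the wrist force passes 120 N, or if a joint passes its speed limit or range.

## Robot

A 6-joint arm with a two-finger parallel gripper is mounted at the origin on the work surface. World frame = base frame: x ahead of the robot, y to its left, z up, the work surface at z = 0. Lengths are in m, angles in degrees, forces in N, time in s.
With the tool pointing down it reaches from about 0.375 to 0.9 m from the base axis. Payload 3.1 kg.
Tool frame: the origin (TCP) lies on the centre line of the jaws, within the pads' length; the fingertips stand 8 mm ahead of it and the grasp point (between the pads) lies 11 mm behind it; z points along the fingers, y is the line along which they close (so a half turn about z gives the same grasp; the last joint's range is limited). The gripper opens to 87 mm and grips with 3 to 60 N. Pads are 19 mm wide; open, the fingers measure 117 mm over their backs; the gripper's body (75 mm by 190 mm) begins 51 mm behind the grasp point.
Start: joints at [-73.94, 30.224, 82.088, -0, 67.689, -10.227], TCP at [0.277, -0.56, 0.196] pointing down, gripper open.
Joint ranges: [-176.69, 176.69], [-43.24, 126.21], [12.49, 139.97], [-82, 262], [0, 151.66], [-163.58, 163.58]. Speed limits (degrees/s): [159.86, 159.86, 180, 180, 180, 180].

## Interface

Orientations are given as a 3x3 rotation matrix whose columns are the frame's x, y, z axes.
In Python, from rig import * gives the robot as it stands.
- The arm moves only by the tool step_arm, never from a script. Its argument "targets" is a list of rows, each a list of 5 numbers: the opening, from -1 (shut) to 1 (fully open), then the shift along the world's x, y, z normalised to -1 to 1, where 1 is 0.25 m, then the turn about the world's z normalised to -1 to 1, where 1 is 180 degrees. In form: [[fingers, x, y, z, turn], ...]. A call has 1 to 20 rows; each row is the pose to reach, as a shift and turn from the pose commanded when the call began, turning the shorter way round; what a row does not reach only later rows make up. A row lasts 1/10 s, in which the tool goes at most 50 mm and 8.59 degrees, less where a joint would pass 70% of its speed; a pose out of reach is approached as far as the arm can. A call with a number of a shift or a turn outside -1 to 1 is refused whole. A call with a gripper value outside its range is refused whole. The fingers move at their own pace and stop on an object; the grip force is fixed at half the most. Time passes only in rows, so rows that repeat a pose let the fingers close. It gives the time, the measured TCP pose, the force, the opening and the grip force at its end, in the units of the state.
- read_state(): the state, without advancing time (a new reading comes with each control period).
- capture(name): name is "side" or "top" or "wrist"; returns a dict with "color" (384x512x3 uint8, red, green, blue), "mtx" (3x3 intrinsics, pixels), "pose" (4x4, takes a point from camera to world coordinates). Camera axes: x right, y down, z forward; pixel columns grow to the right and rows downward; lengths in m; the calibration is good to about 2 mm. A picture is of the moment at which its call begins. There is no depth.
- hand_in(): hands the job in; it is judged then, once.
The state is a dict: "time_s": time; "joint_positions": joint angles; "qvel": joint speeds; "tau": joint torques, N m; "position": TCP position; "tcp_rot": TCP orientation; "force": force on the tool from outside, world axes, zero at the start; "moment": the same for the moment, N m; "opening": opening from 0.0 (shut) to 1.0 (fully open); "grasp_force": force on a finger pad.
Only numpy, scipy, OpenCV 4.12 (cv2) and the standard library are available. Lean on these libraries where they do the work, as an engineer would, in place of code of your own. Each camera call takes 0.05 s, during which the arm holds its last target. There are 200 camera calls.

## Working session

There is one attempt and no reset: what is moved stays moved. The work goes in short steps, Python scripts to look and compute and a tool call to move; the robot and the scene stay as the last step left them, time stands still between calls to the robot, and variables do not carry over. Pictures are saved under pics/ and viewed, at most 10 in all, crops included, and the job is handed in when it is done.

Besides the shell and the picture viewer there is one more tool, called after "Emit:" as name([rows], argument=value, ...), one row to a line, values as JSON. step_arm: Moves the arm, as the interface text tells. Scaled input: -1 to 1 covers 0.25 m each way for a shift and 180 degrees each way for a turn. Its arguments: {"type":"object","properties":{"targets":{"type":"array","items":{"type":"array","items":{"type":"number"}}}},"required":["targets"]}

```bash
mkdir -p pics; python3 - <<'E'
from rig import *
import cv2,pickle
for n in ["top","side"]:
    c=capture(n); cv2.imwrite(f"pics/{n}0.png",c["color"][:,:,::-1]); pickle.dump(c,open(f"{n}0.pkl","wb"))
    print(n,c["mtx"],c["pose"].round(3))
s=read_state();print(s["position"],s["tcp_rot"],s["opening"],s["time_s"])
E
```

```text
top [[425.3653897    0.         255.11263212]
 [  0.         425.3653897  192.96358984]
 [  0.           0.           1.        ]] [[-0.011 -0.989  0.146  0.285]
 [-1.     0.012  0.007 -0.024]
 [-0.009 -0.146 -0.989  1.839]
 [ 0.     0.     0.     1.   ]]
side [[448.75013281   0.         258.54665201]
 [  0.         448.75013281 190.49288795]
 [  0.           0.           1.        ]] [[ 0.186 -0.781  0.597 -0.456]
 [-0.982 -0.138  0.126 -0.206]
 [-0.016 -0.61  -0.792  1.415]
 [ 0.     0.     0.     1.   ]]
[ 0.27661879 -0.5596654   0.19537276] [[ 8.96580652e-01  4.42880147e-01 -5.55733534e-04]
 [ 4.42880371e-01 -8.96578749e-01  1.87720363e-03]
 [ 3.33117344e-04 -1.92918793e-03 -9.99998084e-01]] 0.9964784972504899 0.1
```

View pics/top0.png

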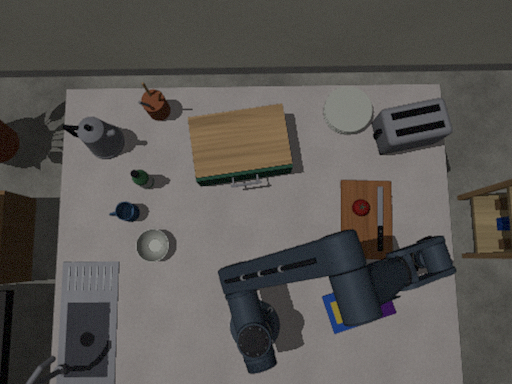

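View pics/side0.png

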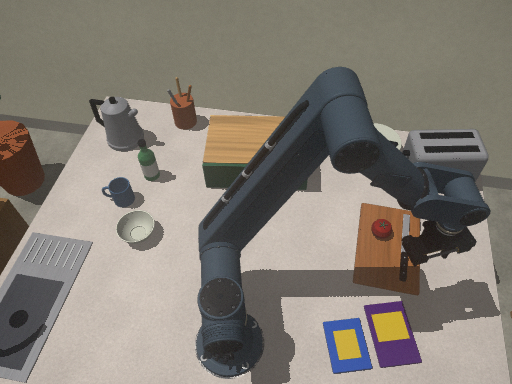

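The top view shows the cabinet at about (190-292, 105-190) and the handle near (250,183). The side view shows the arm hiding the cabinet's right half. I'll enlarge the top view.

```bash
python3 - <<'E'
import cv2
i=cv2.imread("pics/top0.png")[98:198,180:305]
cv2.imwrite("pics/crop1.png",cv2.convertScaleAbs(cv2.resize(i,None,fx=6,fy=6,interpolation=cv2.INTER_CUBIC),alpha=1.6))
E
```

```text
(no output)
```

View pics/crop1.png

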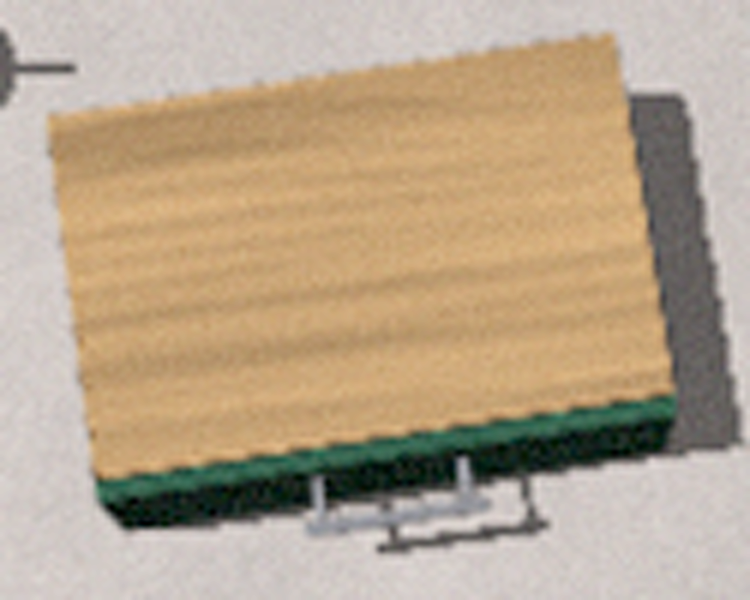

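The crop shows the top's corners at (50,115), (614,35), (673,397) and (97,476), and the handle bar from (306,526) to (491,502).

```bash
cat > h.py <<'E'
import numpy as np,pickle
def ray(c,u,v,z):
    d=c["pose"][:3,:3]@np.linalg.solve(c["mtx"],[u,v,1]); o=c["pose"][:3,3]
    return o+d*(z-o[2])/d[2]
def proj(c,P):
    p=np.linalg.inv(c["pose"])@np.append(P,1); q=c["mtx"]@p[:3]; return q[:2]/q[2]
E
python3 - <<'E'
from h import *
from scipy.optimize import least_squares
c=pickle.load(open("top0.pkl","rb"))
f=lambda p:((p[0]+.5)/6-.5+180,(p[1]+.5)/6-.5+98)
px=[(50,115),(614,35),(673,397),(97,476),(306,526),(491,502)]
z=[.14]*4+[.105]*2
W=np.array([ray(c,*f(p),zz)[:2] for p,zz in zip(px,z)])
# cabinet x into unit, y left; handle centre at x=-.015-.035
L=np.array([(.26,.2),(.26,-.2),(0,-.2),(0,.2),(-.05,.06),(-.05,-.06)])
R=lambda a:np.array([[np.cos(a),-np.sin(a)],[np.sin(a),np.cos(a)]])
s=least_squares(lambda q:(L@R(q[2]).T+q[:2]-W).ravel(),[.6,0,0])
print(s.x,np.degrees(s.x[2]));print(s.fun.reshape(-1,2).round(4))
r=s.x;print("handle",R(r[2])@[-.05,0]+r[:2], "bar pts meas",W[4:])
np.save("cab.npy",r)
for y in (-.115,0,.115):print(y,R(r[2])@[-.015+.095-.165,y]+r[:2])
E
```

```text
[0.62980909 0.03344568 0.13296676] 7.618434305715598
[[ 0.0017  0.0019]
 [ 0.0023 -0.0032]
 [ 0.0017 -0.0027]
 [-0.0015  0.0025]
 [-0.0024 -0.0036]
 [-0.0017  0.0052]]
handle [0.58025045 0.02681691] bar pts meas [[ 0.57465455  0.0898554 ]
 [ 0.58990274 -0.03781331]]
-0.115 [ 0.56080555 -0.09180811]
0 [0.5455594  0.02217678]
0.115 [0.53031324 0.13616167]
```

Emit:
step_arm([
  [1,0.1,0.2,0.05,0.04],
  [1,0.2,0.4,0.1,0.08],
  [1,0.3,0.6,0.1,0.12],
  [1,0.4,0.8,0.1,0.16],
  [0,0.5,1,0.1,0.2],
  [0,0.5,1,0.1,0.24],
  [0,0.5,1,0.1,0.24],
])

```text
time_s: 0.8
position: [0.4024, -0.3057, 0.221]
tcp_rot: [[0.344, 0.939, -0.001], [0.939, -0.344, 0.003], [0.002, -0.002, -1.0]]
force: [-0.1, -0.5, 0.1]
opening: 0.808
grasp_force: 0.0
```

Emit:
step_arm([
  [0,0.1,0.2,0,0.04],
  [0,0.2,0.4,0,0.08],
  [0,0.3,0.6,0,0.12],
  [0,0.4,0.8,0,0.156],
  [0,0.5,1,0,0.156],
  [-0.3,0.5,1,0,0.156],
  [-0.3,0.5,1,0,0.156],
])

```text
time_s: 1.5
position: [0.5282, -0.0579, 0.221]
tcp_rot: [[-0.135, 0.991, 0.001], [0.991, 0.135, 0.001], [0.0, 0.001, -1.0]]
force: [0.3, -0.6, -0.4]
opening: 0.403
grasp_force: 0.0
```

```bash
python3 - <<'E'
from rig import *
import cv2,pickle,numpy as np
s=read_state();R=s["tcp_rot"];print(s["position"],np.degrees(np.arctan2(R[1,0],R[0,0])),s["opening"],s["time_s"],s["force"],s["joint_positions"])
E
```

```text
[ 0.52822091 -0.05793938  0.22096975] 97.74701124314467 0.40279779966972595 1.5 [ 0.29109737 -0.56717148 -0.4484826 ] [-1.83439925e+01  2.12526489e+01  9.38463870e+01  4.71646228e-02
  6.48733273e+01 -2.61110106e+01]
```

Emit:
step_arm([
  [-0.3,0.1,0.17,0,0],
  [-0.3,0.208,0.34,0,0],
  [-0.3,0.208,0.34,-0.1,0],
  [-0.3,0.208,0.34,-0.1,0],
])

```text
time_s: 1.9
position: [0.5767, 0.0244, 0.1932]
tcp_rot: [[-0.132, 0.991, -0.007], [0.991, 0.132, 0.0], [0.001, -0.007, -1.0]]
force: [-1.0, -0.0, -0.1]
opening: 0.352
grasp_force: 0.0
```

```bash
python3 - <<'E'
from rig import *
import cv2,pickle
from h import *
c=capture("wrist");pickle.dump(c,open("w1.pkl","wb"))
s=read_state();print(s["position"],s["opening"])
cab=np.load("cab.npy");a=cab[2]
print(c["pose"].round(3))
for y in(-.06,0,.06):print(proj(c,[*(np.array([[np.cos(a),-np.sin(a)],[np.sin(a),np.cos(a)]])@[-.05,y]+cab[:2]),.105]))
p=s["position"];print(proj(c,[p[0],p[1],.105]))
cv2.imwrite("pics/w1.png",cv2.convertScaleAbs(c["color"][:,:,::-1],alpha=1.6))
E
```

```text
[0.5771419  0.02369415 0.19447048] 0.34881002187072463
[[ 0.991  0.128  0.033  0.567]
 [ 0.132 -0.948 -0.291  0.104]
 [-0.006  0.293 -0.956  0.383]
 [ 0.     0.     0.     1.   ]]
[259.43971635 243.5244339 ]
[259.70976722 184.08104054]
[260.01479395 116.93878899]
[255.89227504 186.88901028]
```

View pics/w1.png

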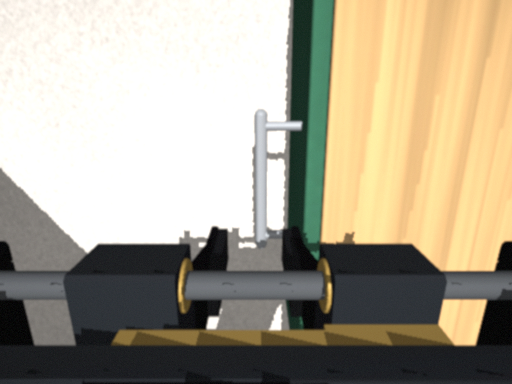

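The wrist view shows the bar at column 261, rows 112-242. That is within 2 px of the prediction, and it lies centrally between the fingers. Next I descend and grip.

Emit:
step_arm([
  [-0.3,0.004,0,-0.12,0],
  [-0.3,0.004,0,-0.25,0],
  [-0.3,0.004,0,-0.35,0],
  [-0.3,0.004,0,-0.392,0],
  [-0.3,0.004,0,-0.392,0],
  [-1,0.004,0,-0.392,0],
  [-1,0.004,0,-0.392,0],
  [-1,0.004,0,-0.392,0],
  [-1,0.004,0,-0.392,0],
  [-1,0.004,0,-0.392,0],
])

```text
time_s: 2.95
position: [0.5801, 0.0248, 0.0988]
tcp_rot: [[-0.132, 0.991, 0.001], [0.991, 0.132, -0.0], [-0.0, 0.001, -1.0]]
force: [-0.1, -1.1, 0.7]
opening: 0.027
grasp_force: 0.0
```

```bash
python3 - <<'E'
from rig import *
import cv2,pickle
from h import *
c=capture("wrist")
s=read_state();print(s["position"],s["opening"],s["grasp_force"],s["force"])
t=capture("top");pickle.dump(t,open("t2.pkl","wb"))
a=cv2.resize(t["color"][130:220,200:300,::-1],(500,450),interpolation=cv2.INTER_CUBIC)
b=cv2.resize(c["color"][:,:,::-1],(300,225))
cv2.imwrite("pics/w2.png",cv2.convertScaleAbs(c["color"][:,:,::-1],alpha=1.6))
E
```

```text
[0.57996263 0.02479031 0.09863545] 0.018378019341130782 0.0 [ 1.16859852 -0.10880321 -0.53358932]
```

View pics/w2.png

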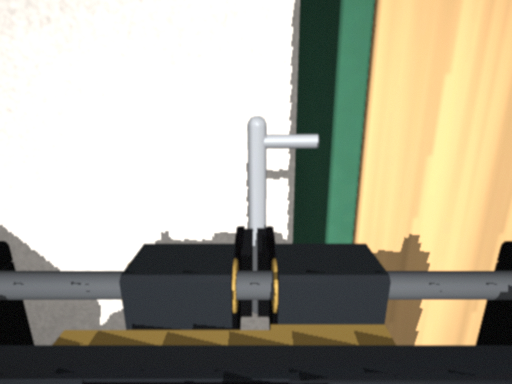

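The wrist view shows the closed fingers at (255,235) straddling the line of the bar, but the opening reads almost shut with no grip force. I'll test this with a small pull.

Emit:
step_arm([
  [-1,0,0,0,0],
  [-1,0,0,0,0],
  [-1,-0.02,-0.0027,0,0],
  [-1,-0.04,-0.0053,0,0],
  [-1,-0.04,-0.0053,0,0],
])

```text
time_s: 3.55
position: [0.5684, 0.0234, 0.0981]
tcp_rot: [[-0.132, 0.991, -0.002], [0.991, 0.132, 0.0], [0.0, -0.002, -1.0]]
force: [0.8, 0.6, -0.7]
opening: 0.005
grasp_force: 0.0
```

```bash
python3 - <<'E'
from rig import *
import cv2,pickle
from h import *
c=capture("side");s=read_state();print(s["position"],s["opening"],s["grasp_force"],s["force"])
p=proj(c,s["position"]).astype(int);print(p)
a=c["color"][p[1]-60:p[1]+60,p[0]-80:p[0]+80,::-1]
t=capture("wrist")["color"][90:340,130:390,::-1]
a=cv2.resize(a,(480,360),interpolation=cv2.INTER_CUBIC)
t=cv2.resize(t,(312,300)); o=np.zeros((360,800,3),np.uint8);o[:,:480]=a;o[:300,484:796]=t
cv2.imwrite("pics/s3.png",cv2.convertScaleAbs(o,alpha=1.5))
E
```

```text
[0.56907098 0.02337128 0.09817265] 0.005254400498781986 0.0 [ 0.3870393  -0.02177737 -0.1312642 ]
[255 182]
```

View pics/s3.png

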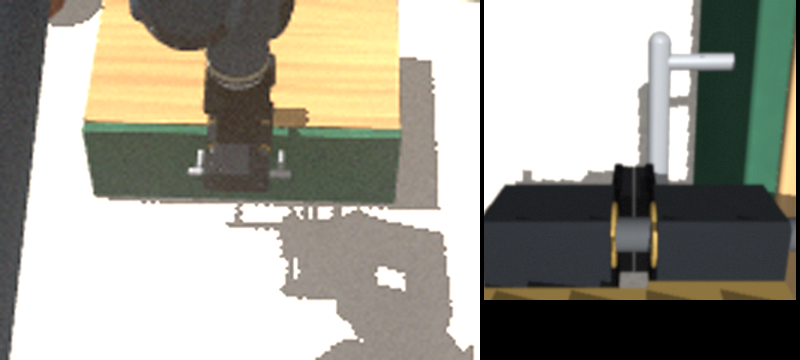

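```bash
python3 - <<'E'
from rig import *
import cv2,pickle
from h import *
c=capture("wrist");s=read_state();print(s["position"],s["force"])
cv2.imwrite("pics/w4.png",c["color"][:,:,::-1]) 
p=s["position"]
M=c["pose"];print("cam rel",np.round(M[:3,3]-p,3))
w1=pickle.load(open("w1.pkl","rb"))
# current image: shift from w3 crop: bar end at crop(660,38)->
u=(660-484)/312*260+130; v=38/300*250+90
print("end px now",u,v)
def r(c,u,v):
    d=c["pose"][:3,:3]@np.linalg.solve(c["mtx"],[u,v,1]);return c["pose"][:3,3],d/np.linalg.norm(d)
A=np.zeros((3,3));b=np.zeros(3)
for o,d in (r(w1,261,112),r(c,u,v)):
    P=np.eye(3)-np.outer(d,d);A+=P;b+=P@o
print("bar end",np.linalg.solve(A,b))
for z in(.08,.105,.13):print(z,ray(w1,261,112,z),ray(c,u,v,z))
for dz in(.008,):print("tip px",proj(c,p-[0,0,.008]))
cab=np.load("cab.npy");a=cab[2]
print("exp end",np.array([[np.cos(a),-np.sin(a)],[np.sin(a),np.cos(a)]])@[-.05,.06]+cab[:2])
print(c["mtx"][0,0])
E
```

```text
[0.56983944 0.0232988  0.09832773] [-0.42472273 -1.00725434 -0.62260939]
cam rel [-0.012  0.08   0.19 ]
end px now 276.66666666666663 121.66666666666667
bar end [0.57229352 0.09074034 0.11435172]
0.08 [0.57309213 0.08927189 0.08      ] [0.57497432 0.08809726 0.08      ]
0.105 [0.57256621 0.0904866  0.105     ] [0.5729684  0.08987465 0.105     ]
0.13 [0.57204029 0.0917013  0.13      ] [0.57096247 0.09165204 0.13      ]
tip px [255.58614261 219.08808221]
exp end [0.57229593 0.08628729]
315.3476413844004
```

The crop suggests the fingers passed over the bar without it going between them. I'll back off to a clear spot and check where the fingertips really are.

Emit:
step_arm([
  [-0.3,0,0,0.2,0],
  [-0.3,-0.2,0,0.2,0],
  [-0.3,-0.4,0,0.2,0],
  [-0.3,-0.4,0,0.2,0],
  [-0.3,-0.4,0,0.2,0],
  [-0.3,-0.4,0,0.2,0],
])

```text
time_s: 4.3
position: [0.4721, 0.0229, 0.1489]
tcp_rot: [[-0.132, 0.991, 0.004], [0.991, 0.132, -0.001], [-0.001, 0.004, -1.0]]
force: [-0.4, 0.0, 0.7]
opening: 0.339
grasp_force: 0.0
```

```bash
python3 - <<'E'
from rig import *
import cv2,pickle
from h import *
c=capture("side");s=read_state();print(s["position"],s["opening"])
R=s["tcp_rot"];p=s["position"]
def mark(c,im,f,off):
    for h in (-.062,-.03,-.011,0,.008):   # along tool z
        for sx in(-.0095,.0095):
            for sy in (-.015,.015):
                q=(proj(c,p+R@[sx,sy,h])-off+.5)*f-.5
                cv2.circle(im,tuple(int(round(x)) for x in q),2,(0,0,255) if h==.008 else (0,255,255) if h==0 else (255,255,0),-1)
P=proj(c,p).astype(int);o=np.array([P[0]-40,P[1]-55])
a=cv2.resize(c["color"][o[1]:o[1]+90,o[0]:o[0]+80,::-1],None,fx=5,fy=5,interpolation=cv2.INTER_CUBIC)
a=cv2.convertScaleAbs(a,alpha=1.8);mark(c,a,5,o)
w=capture("wrist");o=np.array([160,170])
b=cv2.resize(w["color"][170:350,160:350,::-1],None,fx=2,fy=2);b=cv2.convertScaleAbs(b,alpha=1.8);mark(w,b,2,o)
im=np.zeros((450,784,3),np.uint8);im[:,:400]=a;im[:360,404:784]=b
cv2.imwrite("pics/m.png",im);pickle.dump((c,w),open("m.pkl","wb"))
E
```

```text
[0.47241852 0.02283288 0.14880842] 0.3400361541554463
```

View pics/m.png

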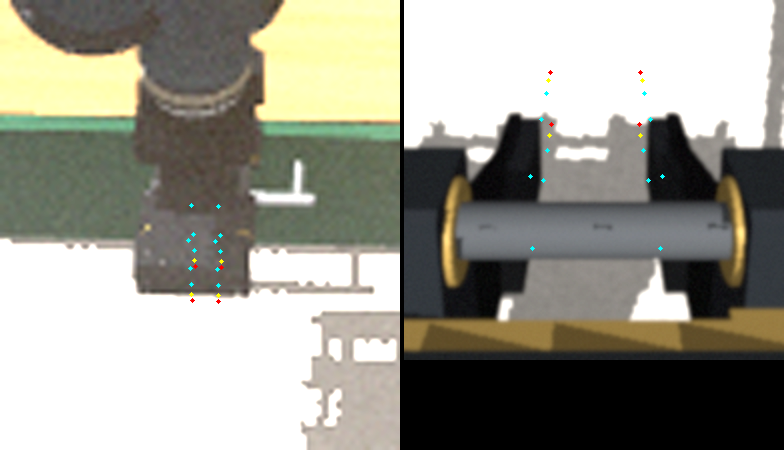

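Side view: the fingers are hidden behind their carriers. Wrist view: the fingertips sit at crop row 115, where the stated geometry puts them at row 72. The tips are therefore about 28 mm behind the reported TCP, not 8 mm ahead of it, which explains why they closed above the bar. I'll measure it exactly by gently touching the bare counter here.

Emit:
step_arm([
  [-0.6,0,0,-0.2,0],
  [-1,0,0,-0.4,0],
  [-1,0,0,-0.52,0],
  [-1,0,0,-0.52,0],
  [-1,0,0,-0.56,0],
  [-1,0,0,-0.58,0],
  [-1,0,0,-0.6,0],
  [-1,0,0,-0.6,0],
])

```text
time_s: 5.2
position: [0.4704, 0.0232, -0.0013]
tcp_rot: [[-0.132, 0.991, 0.001], [0.991, 0.132, -0.0], [-0.0, 0.001, -1.0]]
force: [-0.3, 0.5, -0.0]
opening: 0.008
grasp_force: 0.0
```

The stated tips would be 9 mm under the counter by now with no contact, so the offset is confirmed. I'll continue gently.

Emit:
step_arm([
  [-1,0,0,-0.03,0],
  [-1,0,0,-0.06,0],
  [-1,0,0,-0.07,0],
  [-1,0,0,-0.08,0],
  [-1,0,0,-0.08,0],
])

```text
time_s: 5.7
position: [0.4696, 0.0234, -0.0221]
tcp_rot: [[-0.132, 0.991, -0.001], [0.991, 0.132, 0.0], [0.0, -0.001, -1.0]]
force: [-0.5, -0.3, 0.2]
opening: 0.006
grasp_force: 0.0
```

Emit:
step_arm([
  [-1,0,0,-0.008,0],
  [-1,0,0,-0.016,0],
  [-1,0,0,-0.016,0],
])

```text
time_s: 6.0
position: [0.4699, 0.0233, -0.0258]
tcp_rot: [[-0.132, 0.991, 0.0], [0.991, 0.132, -0.0], [-0.0, 0.0, -1.0]]
force: [-0.2, -0.4, -0.0]
opening: 0.001
grasp_force: 0.0
```

Emit:
step_arm([
  [-1,0,0,-0.008,0],
  [-1,0,0,-0.016,0],
  [-1,0,0,-0.016,0],
])

```text
time_s: 6.3
position: [0.4699, 0.0233, -0.0261]
tcp_rot: [[-0.132, 0.991, 0.002], [0.991, 0.132, -0.001], [-0.001, 0.002, -1.0]]
force: [-5.7, 1.1, 36.8]
opening: 0.005
grasp_force: 18.5
```

Contact comes at a reported z of −0.026, so real tip height = reported z + 0.026. To put the tips at 0.091 on the bar, the reported z must be 0.065.

Emit:
step_arm([
  [-1,0,0,0.2,0],
  [-0.3,0,0,0.4,0],
  [-0.3,0,0,0.6,0],
  [-0.3,0.1,0.01,0.7,0],
  [-0.3,0.25,0.024,0.7,0],
  [-0.3,0.4,0.024,0.7,0],
  [-0.3,0.444,0.024,0.7,0],
  [-0.3,0.444,0.024,0.6,0],
  [-0.3,0.444,0.024,0.5,0],
  [-0.3,0.444,0.024,0.45,0],
  [-0.3,0.444,0.024,0.42,0],
  [-0.3,0.444,0.024,0.42,0],
])

```text
time_s: 7.5
position: [0.5799, 0.0294, 0.0744]
tcp_rot: [[-0.132, 0.991, -0.002], [0.991, 0.132, 0.0], [0.001, -0.002, -1.0]]
force: [0.1, -0.6, -0.4]
opening: 0.352
grasp_force: 0.0
```

Emit:
step_arm([
  [-0.3,0,0,-0.02,0],
  [-0.3,0,0,-0.04,0],
  [-0.3,0,0,-0.04,0],
  [-1,0,0,-0.04,0],
  [-1,0,0,-0.04,0],
  [-1,0,0,-0.04,0],
  [-1,0,0,-0.04,0],
])

```text
time_s: 8.2
position: [0.5811, 0.0293, 0.0655]
tcp_rot: [[-0.132, 0.991, 0.001], [0.991, 0.132, -0.0], [-0.0, 0.001, -1.0]]
force: [0.4, -0.9, 0.5]
opening: 0.116
grasp_force: 30.0
```

The bar is gripped with 30 N. I'll pull 0.165 m along the cabinet's −x.

Emit:
step_arm([
  [-1,-0.03,-0.004,0,0],
  [-1,-0.08,-0.011,0,0],
  [-1,-0.14,-0.019,0,0],
  [-1,-0.2,-0.027,0,0],
  [-1,-0.26,-0.035,0,0],
  [-1,-0.32,-0.043,0,0],
  [-1,-0.38,-0.051,0,0],
  [-1,-0.44,-0.059,0,0],
  [-1,-0.5,-0.067,0,0],
  [-1,-0.56,-0.075,0,0],
  [-1,-0.61,-0.082,0,0],
  [-1,-0.64,-0.086,0,0],
  [-1,-0.654,-0.0875,0,0],
  [-1,-0.654,-0.0875,0,0],
  [-1,-0.654,-0.0875,0,0],
])

```text
time_s: 9.7
position: [0.4177, 0.0065, 0.0655]
tcp_rot: [[-0.133, 0.991, 0.001], [0.991, 0.133, -0.002], [-0.002, 0.0, -1.0]]
force: [-0.0, -6.9, -1.1]
opening: 0.114
grasp_force: 30.0
```

Emit:
step_arm([
  [-0.3,0,0,0,0],
  [-0.3,0,0,0,0],
  [-0.3,0,0,0,0],
  [-0.3,0,0,0.1,0],
  [-0.3,0,0,0.3,0],
  [1,0.1,0,0.5,0],
  [1,0.3,0,0.7,0],
  [1,0.3,0,0.7,0],
])

```text
time_s: 10.5
position: [0.4961, 0.0075, 0.2443]
tcp_rot: [[-0.132, 0.991, 0.008], [0.991, 0.132, -0.001], [-0.002, 0.008, -1.0]]
force: [0.6, -0.4, -1.3]
opening: 0.539
grasp_force: 0.0
```

```bash
python3 - <<'E'
from rig import *
import cv2,pickle
from h import *
t=capture("top");w=capture("wrist");d=capture("side");s=read_state();print(s["position"],s["opening"],s["force"])
pickle.dump((t,w,d),open("o.pkl","wb"))
a=cv2.resize(t["color"][110:230,180:310,::-1],None,fx=3,fy=3,interpolation=cv2.INTER_CUBIC)
b=cv2.resize(w["color"][:,:,::-1],(400,300))
im=np.zeros((360,795,3),np.uint8);im[:,:390]=cv2.convertScaleAbs(a,alpha=1.6);im[:300,394:794]=cv2.convertScaleAbs(b,alpha=1.6)
cv2.imwrite("pics/o.png",im)
# red lid pixels
for n,c in zip("twd",(t,w,d)):
    r=c["color"].astype(int);m=((r[...,0]>70)&(r[...,1]<r[...,0]*.4)&(r[...,2]<r[...,0]*.4)).astype(np.uint8)
    k,_,st,ce=cv2.connectedComponentsWithStats(m)
    for i in range(1,k):
        if st[i,4]>25:print(n,st[i],ce[i].round(1),ray(c,*ce[i],.11).round(4))
E
```

```text
[0.4929394  0.00769832 0.24091343] 0.6719583566953546 [-1.75255041 -0.19385696 -0.38130337]
t [212 189  14  16 146] [218.4 196.4] [0.5281 0.1395 0.11  ]
t [353 200  15  14 133] [360.1 206.8] [ 0.4785 -0.4391  0.11  ]
w [ 268    6   68   75 3804] [300.6  43.1] [0.5284 0.1379 0.11  ]
d [215 179  17  14 165] [223.1 185.6] [0.5266 0.1362 0.11  ]
d [376 223   8   9  29] [378.9 227.8] [ 0.44   -0.4344  0.11  ]
```

View pics/o.png

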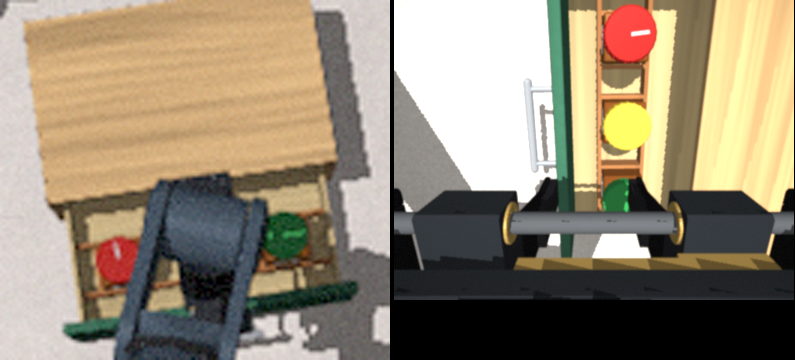

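Drawer out. In the top view the red lid is in the left well at (218,196), and the wrist view shows it at about (300,43). Both give roughly (0.528, 0.138). Next I take a closer fix on the way there.

Emit:
step_arm([
  [1,0.07,0.1,0,-0.045],
  [1,0.15,0.21,0,-0.09],
  [1,0.15,0.21,0,-0.135],
  [1,0.15,0.21,0,-0.18],
  [1,0.15,0.21,0,-0.18],
  [1,0.15,0.21,0,-0.18],
  [1,0.15,0.21,0,-0.18],
])

```text
time_s: 11.35
position: [0.5285, 0.0599, 0.2393]
tcp_rot: [[0.418, 0.908, -0.002], [0.908, -0.418, 0.0], [-0.001, -0.002, -1.0]]
force: [0.7, -0.4, 0.4]
opening: 0.996
grasp_force: 0.0
```

```bash
python3 - <<'E'
from rig import *
import cv2,pickle
from h import *
w=capture("wrist");s=read_state();print(s["position"],s["opening"],s["force"])
R=s["tcp_rot"];print(np.degrees(np.arctan2(R[1,0],R[0,0])),w["pose"][:3,3])
r=w["color"].astype(int);m=((r[...,0]>110)&(r[...,1]<r[...,0]*.4)&(r[...,2]<r[...,0]*.4)).astype(np.uint8)
m=cv2.morphologyEx(m,cv2.MORPH_CLOSE,np.ones((15,15)))
ct=max(cv2.findContours(m,0,1)[0],key=cv2.contourArea)
print(cv2.boundingRect(ct));cv2.imwrite("pics/l.png",w["color"][:,:,::-1])
# fit lid circle: compare hull of projected cylinder (z .088-.110, r .0325) with contour hull
from scipy.optimize import least_squares
pts=ct[:,0,:].astype(float)
def f(q):
    a=np.linspace(0,2*np.pi,90)
    C=np.array([proj(w,[q[0]+.0325*np.cos(t),q[1]+.0325*np.sin(t),z]) for z in(.088,.11) for t in a])
    h=cv2.convexHull(C.astype(np.float32))
    return [cv2.pointPolygonTest(h,(p[0],p[1]),True) for p in pts]
q=least_squares(f,[.529,.137],diff_step=1e-3,loss="soft_l1");print(q.x,np.std(q.fun),np.mean(q.fun))
E
```

```text
[0.52891714 0.05985153 0.23963544] 0.999886675557927 [-0.54641342 -0.45199858 -0.23035334]
65.23380851990484 [0.56231336 0.13269861 0.42917594]
(190, 69, 67, 69)
[0.53013788 0.13736387] 0.5510747105960953 1.146188641108483
```

Emit:
step_arm([
  [1,0,0.15,0,0],
  [1,0,0.308,0,0],
  [1,0,0.308,0,0],
  [1,0,0.308,-0.15,0],
  [1,0,0.308,-0.3,0],
  [1,0,0.308,-0.42,0],
  [1,0,0.308,-0.5,0],
  [1,0,0.308,-0.55,0],
  [1,0,0.308,-0.55,0],
  [1,0,0.308,-0.55,0],
])

```text
time_s: 12.4
position: [0.5305, 0.1367, 0.1033]
tcp_rot: [[0.42, 0.908, 0.001], [0.908, -0.42, -0.0], [0.0, 0.001, -1.0]]
force: [-0.2, 0.6, -0.2]
opening: 1.004
grasp_force: 0.0
```

Emit:
step_arm([
  [1,0,0,-0.04,0],
  [1,0,0,-0.08,0],
  [1,0,0,-0.12,0],
  [1,0,0,-0.154,0],
  [1,0,0,-0.154,0],
  [1,0,0,-0.154,0],
])

```text
time_s: 13.0
position: [0.5296, 0.137, 0.0638]
tcp_rot: [[0.42, 0.908, -0.001], [0.908, -0.42, -0.0], [-0.0, -0.001, -1.0]]
force: [-0.4, 0.1, -0.1]
opening: 1.002
grasp_force: 0.0
```

No contact so far. Closing on the lid.

Emit:
step_arm([
  [-1,0,0,0,0],
  [-1,0,0,0,0],
  [-1,0,0,0,0],
  [-1,0,0,0,0],
  [-1,0,0,0,0],
  [-1,0,0,0,0],
])

```text
time_s: 13.6
position: [0.5297, 0.1371, 0.0645]
tcp_rot: [[0.42, 0.908, -0.0], [0.908, -0.42, 0.0], [0.0, -0.0, -1.0]]
force: [-0.1, 1.2, 2.1]
opening: 0.748
grasp_force: 30.0
```

```bash
python3 -c "
from rig import *
s=read_state();print(s['position'],s['opening'],s['grasp_force'],s['force'],s['moment'])"
```

```text
[0.52970974 0.13709385 0.06450425] 0.7476492745724294 30.00054765958339 [-0.13957219  1.16847221  2.13040262] [ 0.11328468  0.11810996 -0.01206846]
```

Gripped at 65 mm. I'll turn part of the way, checking the moment.

Emit:
step_arm([
  [-1,0,0,0,0.02],
  [-1,0,0,0,0.04],
  [-1,0,0,0,0.06],
  [-1,0,0,0,0.08],
  [-1,0,0,0,0.1],
  [-1,0,0,0,0.12],
])

```text
time_s: 14.2
position: [0.5305, 0.1371, 0.0645]
tcp_rot: [[0.057, 0.998, 0.001], [0.998, -0.057, 0.001], [0.001, 0.001, -1.0]]
force: [0.7, -0.5, 1.6]
opening: 0.743
grasp_force: 30.0
```

```bash
python3 - <<'E'
from rig import *
import cv2
from h import *
s=read_state();R=s["tcp_rot"];print(np.degrees(np.arctan2(R[1,0],R[0,0])),s['opening'],s['grasp_force'],s['force'],s['moment'])
t=capture("top");w=capture("wrist");cv2.imwrite("pics/turn_w.png",w["color"][:,:,::-1])
E
```

```text
86.75188941459929 0.7425960151647607 29.99769311863929 [ 0.69909562 -0.48794904  1.62380473] [ 0.07388377 -0.06154598 -0.55363583]
```

The moment of −0.55 N m fits the lid's stiffness. I'll continue to about 66° in total.

Emit:
step_arm([
  [-1,0,0,0,0.02],
  [-1,0,0,0,0.04],
  [-1,0,0,0,0.06],
  [-1,0,0,0,0.08],
  [-1,0,0,0,0.1],
  [-1,0,0,0,0.12],
  [-1,0,0,0,0.14],
  [-1,0,0,0,0.16],
])

```text
time_s: 15.1
position: [0.5316, 0.1371, 0.0669]
tcp_rot: [[-0.433, 0.902, 0.004], [0.902, 0.433, 0.0], [-0.002, 0.004, -1.0]]
force: [-2.4, 0.3, 18.9]
opening: 0.743
grasp_force: 30.0
```

Emit:
step_arm([
  [-1,0,0,0,0.02],
  [-1,0,0,0,0.04],
  [-1,0,0,0,0.06],
  [-1,0,0,0,0.08],
  [-1,0,0,0,0.09],
  [-1,0,0,0,0.09],
])

```text
time_s: 15.7
position: [0.5326, 0.1372, 0.0672]
tcp_rot: [[-0.666, 0.746, 0.006], [0.746, 0.666, 0.0], [-0.004, 0.005, -1.0]]
force: [-1.4, 0.6, 17.4]
opening: 0.745
grasp_force: 30.0
```

```bash
python3 - <<'E'
from rig import *
import cv2
from h import *
s=read_state();R=s["tcp_rot"];print(np.degrees(np.arctan2(R[1,0],R[0,0])),s['position'],s['opening'],s['grasp_force'],s['force'],s['moment'])
t=capture("top");w=capture("wrist")
im=cv2.convertScaleAbs(w["color"][:,:,::-1],alpha=1.6);cv2.imwrite("pics/turn_w2.png",im)
E
```

```text
131.72983048581645 [0.53257105 0.13722975 0.06719352] 0.7447802903121681 30.00707918778062 [-1.42624092  0.64653455 17.44413696] [ 0.11834305  0.18209487 -0.01834615]
```

View pics/turn_w2.png

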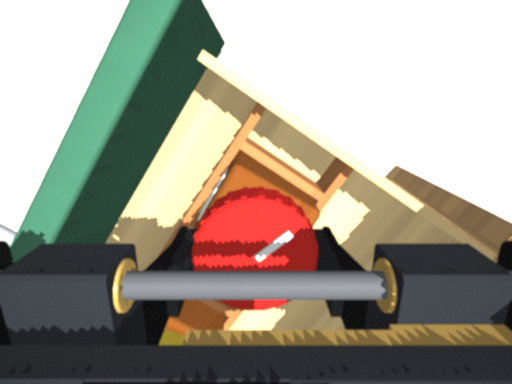

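The wrist view shows the lid at (255,245) held centrally between the fingers. The moment has dropped to about 0 and the seal pushes up with 17 N, so the thread has let go. I'll lift straight up 42 mm.

Emit:
step_arm([
  [-1,0,0,0.016,0],
  [-1,0,0,0.032,0],
  [-1,0,0,0.05,0],
  [-1,0,0,0.07,0],
  [-1,0,0,0.09,0],
  [-1,0,0,0.11,0],
  [-1,0,0,0.13,0],
  [-1,0,0,0.15,0],
  [-1,0,0,0.168,0],
  [-1,0,0,0.168,0],
  [-1,0,0,0.168,0],
  [-1,0,0,0.168,0],
  [-1,0,0,0.168,0],
  [-1,0,0,0.168,0],
])

```text
time_s: 17.2
position: [0.5296, 0.1369, 0.106]
tcp_rot: [[-0.666, 0.746, -0.001], [0.746, 0.666, -0.0], [0.0, -0.0, -1.0]]
force: [-0.1, 0.6, -1.0]
opening: 0.745
grasp_force: 30.0
```

```bash
python3 - <<'E'
from rig import *
import cv2
from h import *
s=read_state();R=s["tcp_rot"];print(s['position'],s['opening'],s['grasp_force'],s['force'],s['moment'],s["time_s"])
w=capture("wrist");d=capture("side")
p=proj(d,s["position"]).astype(int)
a=cv2.resize(d["color"][p[1]-35:p[1]+45,p[0]-40:p[0]+40,::-1],(384,384),interpolation=cv2.INTER_CUBIC)
b=cv2.resize(w["color"][:,:,::-1],(400,300));im=np.zeros((384,788,3),np.uint8);im[:,:384]=a;im[:300,388:]=b
cv2.imwrite("pics/fin.png",cv2.convertScaleAbs(im,alpha=1.6))
E
```

```text
[0.52963313 0.13694226 0.106001  ] 0.7451616563896867 30.00005239387974 [-0.05460108  0.59837159 -1.04732739] [ 0.0528752  -0.11546122 -0.00725473] 17.2
```

View pics/fin.png

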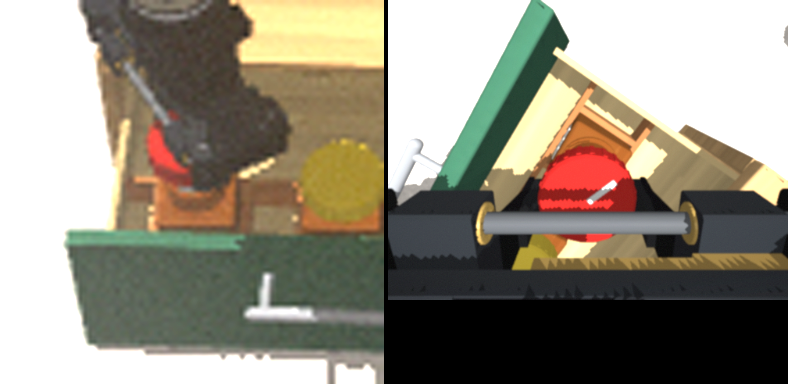

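The lid is held at about (588,195) in the wrist view, and the jar is still standing in its well below it. The force on the tool is about −1 N, which is just the lid's weight. Handing in.

```bash
python3 -c "
from rig import *
print(hand_in())"
```

```text
the job is handed in; nothing more can be done
None
```

I pulled the drawer out about 0.165 m, unscrewed the red lid about 66° and handed in holding it level roughly 2 cm above its jar's mouth; the jar still stood in its well, but the judge's verdict was not shown.

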